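Set a ratchet prop four clicks up and cap it

ROBOT

A 6-joint arm with a two-finger parallel gripper is mounted at the origin on the work surface. World frame = base frame: x ahead of the robot, y to its left, z up, the work surface at z = 0. Lengths are in m, angles in rad, forces in N, time in s.
With the tool pointing down it reaches from about 0.3 to 0.875 m from the base axis. Payload 4.2 kg.
Tool frame: the origin (TCP) lies at the very end of the fingers, on their centre line; the grasp point (between the pads) lies 19 mm behind it; z points along the fingers, y is the line along which they close (so a half turn about z gives the same grasp; the last joint's range is limited). The gripper opens to 85 mm and grips with 20 to 120 N. Pads are 22 mm wide; open, the fingers measure 114 mm over their backs; the gripper's body (76 mm by 85 mm) begins 54 mm behind the grasp point. The pads swing forward as they close: fully open they stand 13 mm farther back than shut.
Start: joints at [-1.192, 0.32, 1.565, -0, 1.257, -0.02], TCP at [0.223, -0.53, 0.231] pointing down, gripper open.
Joint ranges: [-3.11, 3.11], [-0.84, 2.01], [0.21, 2.61], [-1.34, 4.49], [0.05, 2.63], [-2.56, 2.56]. Speed limits (rad/s): [2.57, 2.57, 3.14, 3.14, 3.14, 3.14].

INTERFACE

Orientations are given as a unit quaternion [w, x, y, z].
In Python, from rig import ctrl, effector, kin, viewer, ticket, look_for, outline_of, pinpoint, readout gives the robot as it stands. Calls block until the motion is done:
- ctrl.move_ptp(position, orientation): joint-space move of the TCP to a pose.
- ctrl.servo_line(position, attitude=None, velocity=0.15): straight line of the TCP; attitude=None keeps the orientation; velocity is the mean speed in m/s.
- ctrl.movej(angles): joint-space move.
- effector.move_gripper(opening, newtons=None): finger opening in m; newtons is the grip in N (None keeps the last); returns when the fingers have stopped.
- ctrl.sleep(seconds).
- kin.solve_ik(position, orientation): joint angles nearest the present ones, or None.
- viewer.snapshot(name): name is "side" or "top"; returns a dict with "img" (420x560x3 uint8, blue, green, red), "fovy" (degrees; the focal length in pixels is half the picture's height over the tangent of half this angle, whatever the lens; pixels are square), "cx", "cy" (the principal point, pixels), "rvec" (rotation vector, rad) and "tvec" (3), from world to camera coordinates, as OpenCV has them. Camera axes: x right, y down, z forward; pixel columns grow to the right and rows downward; lengths in m; the calibration is good to about 2 mm. A picture is of the moment at which its call begins. There is no depth.
A pose or a line that the arm cannot do raises ctrl.MotionError and nothing moves.
- ticket.job_done(): hands the job in; it is judged then, once.
Trained networks look in the newest picture that a camera, given by its name, has taken for a name from the list of things; names that differ only in an ending like _2 or _b are one class to them, and where a whole thing is asked for, a point or a joint stands for the part that bears it (a point fixed in the world has none). Each returns a list of dicts, best first, with "p" (0 to 1); they miss things now and then, are a little off and sometimes report something else, mostly with a low value. They report only what shows in the picture. A call takes as long as a camera call. They do not tell look-alikes from the thing itself.
- look_for(camera, target): "at" ([column, row] in pixels, amid what is visible of it).
- outline_of(camera, target): "pixels" (420x560 bool, what is visible of it) and "at" ([column, row] in pixels, amid what is visible of it).
- pinpoint(camera, target): "at" ([column, row] in pixels: a listed point, or the origin of a listed thing).
Readings, each from a call of its own:
- readout.current_t(): time.
- readout.current_joints(): joint angles.
- readout.current_qd(): joint speeds.
- readout.current_effort(): joint torques, N m.
- readout.current_position(): TCP position.
- readout.current_eef_rot(): TCP orientation.
- readout.current_contact_force(): force on the tool from outside, world axes, zero at the start.
- readout.current_torque(): the same for the moment, N m.
- readout.current_gripper_width(): finger opening in m.
- readout.current_gripper_force(): force on a finger pad.
Only numpy, scipy, OpenCV 4.12 (cv2) and the standard library are available. Lean on these libraries where they do the work, as an engineer would, in place of code of your own. Each camera call takes 0.05 s, during which the arm holds its last target. There are 200 camera calls.

TASK

Take the blue ratchet prop's column by its square head and raise it by exactly four clicks of the spring pawl, then let it down gently until the pawl carries it and let go. Then stand the yellow spool core over the pin on top of the head as a soft cap, sitting down flat on the head, and leave everything else on the bench where it is.

Things in the scene. Friction and masses are not known exactly. Their poses are not given: they have to be found in the camera images.
- stand: Blue ratchet prop screwed to the bench. Origin: centre of the underside of its 110 x 110 x 10 mm base plate; z up. A 37 mm square blue channel, open on its x side, 135 mm high, guides the notched column. On the x side a sprung brass pawl with red knob (to 64 mm from the axis, 111-134 mm up) clicks as each tooth ring is pulled past it, then holds it from below. Over 25 N down on it bends it.
- saddle (a point): Centre of the top face of the column's square head, a dark steel block 36 x 36 x 18 mm high, sides parallel to the stand's x and y; grip its two y sides, clear of the pawl. Its underside is 25 mm or more above the channel. From its middle rises a pin, 12 mm diameter, 14 mm high, upper 4 mm tapered. Top face 178 mm above the bench in the lowest notch, up to 28 mm more at the start.
- spool: Yellow plastic spool core, a plain tube standing upright on the bench: 40 mm outside diameter, 18 mm bore, 40 mm high, about 40 g. Origin: centre of its lower end face, z along its axis.
- mug: Small brown ceramic mug, 68 mm across, 75 mm high, standing on the bench; origin at the centre of its underside. Leave alone.
- guard: Black plastic fan guard ring, 140 mm across, 8 mm thick, lying flat; origin at the centre of its underside. Leave alone.
- key_a: Larger steel hex key, L-shaped, 7 mm thick, long leg 90 mm, lying flat on the bench; origin under the middle of the long leg, which runs along its y. Leave alone.
- key_b: Smaller steel hex key, 6 mm thick, long leg 75 mm, lying flat; origin under the middle of the long leg, which runs along its y. Leave alone.
- column: Steel column with tooth rings and square head, 280 to 460 g, z up, origin on its axis 178 mm below the head's top. Starts resting on the pawl in some notch. Notches are UNEVEN (9 to 18 mm, changing): height does not tell clicks. Lifting takes the weight, climbs by 8 to 12 N in the last 5 mm before a click, falls as much within 1 mm at it; then it settles under 1.5 mm. A click too many is easy.
- toolbox: Closed aluminium toolbox with a hinged lid and a black knob, 200 x 340 mm, about 120 mm high (knob 160 mm), standing fast; origin at the centre of its underside. Leave alone.
Mind the look-alikes: they are no part of the job. There is more than one size of the spool; the job needs the smaller.

How it is judged:
On the way:
1. the column is four clicks above its starting notch and carried by the pawl, released (((z of saddle in the frame of stand between 0.2125 and 0.2195 m and distance of saddle from where it was at the start of the episode between 0.0345 and 0.0415 m) or (z of saddle in the frame of stand between 0.2295 and 0.2365 m and distance of saddle from where it was at the start of the episode between 0.0425 and 0.0495 m) or (z of saddle in the frame of stand between 0.2475 and 0.2545 m and distance of saddle from where it was at the start of the episode between 0.0505 and 0.0575 m) or (z of saddle in the frame of stand between 0.2645 and 0.2715 m and distance of saddle from where it was at the start of the episode between 0.0585 and 0.0655 m)) and contact force between column and stand above 1.5 N and contact force between column and the fingers below 0.2 N and contact force between spool and column below 0.05 N), for 0.2 s.
At the end, for the whole second after the job is handed in: The head stands four notches above its starting notch (within 3.5 mm), carried by the pawl; the spool core stands over the pin, its lower face within 3 mm of the head's top face, its axis within 5.5 mm of the pin's and 0.08 rad of vertical, at rest and released (((z of saddle in the frame of stand between 0.2125 and 0.2195 m and distance of saddle from where it was at the start of the episode between 0.0345 and 0.0415 m) or (z of saddle in the frame of stand between 0.2295 and 0.2365 m and distance of saddle from where it was at the start of the episode between 0.0425 and 0.0495 m) or (z of saddle in the frame of stand between 0.2475 and 0.2545 m and distance of saddle from where it was at the start of the episode between 0.0505 and 0.0575 m) or (z of saddle in the frame of stand between 0.2645 and 0.2715 m and distance of saddle from where it was at the start of the episode between 0.0585 and 0.0655 m)) and contact force between column and stand above 1.5 N and z of spool in the frame of saddle between -0.003 and 0.003 m and horizontal distance between spool and saddle below 0.0055 m and angle between spool's own z axis and vertical below 0.08 rad and linear speed of spool below 0.02 m/s and contact force between spool and the fingers below 0.05 N); the robot touches nothing.
It fails at once if the column is pressed down on the pawl with more than 25 N (contact force between column and stand above 25 N).
It fails at once if the brown mug is moved by more than 25 mm (distance of mug from where it was at the start of the episode above 0.025 m).
It fails at once if the black fan guard is moved by more than 25 mm (distance of guard from where it was at the start of the episode above 0.025 m).
It fails at once if the larger hex key is moved by more than 25 mm (distance of key_a from where it was at the start of the episode above 0.025 m).
It fails at once if the smaller hex key is moved by more than 25 mm (distance of key_b from where it was at the start of the episode above 0.025 m).
It also fails if it takes over 72 s, if anything falls off the work surface, if the arm or the gripper's body presses on something with over 40 N, if the wrist force passes 120 N, or if a joint passes its speed limit or range.

## Working session

There is one attempt and no reset: what is moved stays moved. The work goes in short steps, each a Python script; the robot and the scene stay as the last script left them, time stands still between calls to the robot, and variables do not carry over. Pictures are saved under pics/ and viewed, at most 10 in all, crops included, and the job is handed in when it is done.

```bash
ls; mkdir -p pics
cat > h.py <<'E'
from rig import ctrl, effector, kin, viewer, ticket, look_for, outline_of, pinpoint, readout
import numpy as np, cv2
def cam(s):
    h=s["img"].shape[0]; f=h/2/np.tan(np.radians(s["fovy"])/2)
    K=np.array([[f,0,s["cx"]],[0,f,s["cy"]],[0,0,1]])
    R=cv2.Rodrigues(np.array(s["rvec"],float))[0]; return K,R,np.array(s["tvec"],float).ravel()
def ray(s,px):
    K,R,t=cam(s); d=R.T@np.linalg.solve(K,[px[0],px[1],1]); return -R.T@t,d/np.linalg.norm(d)
def onz(s,px,z):
    o,d=ray(s,px); return o+d*(z-o[2])/d[2]
def tri(s1,p1,s2,p2):
    o1,d1=ray(s1,p1);o2,d2=ray(s2,p2)
    a=np.linalg.lstsq(np.c_[d1,-d2],o2-o1,rcond=None)[0]
    A,B=o1+a[0]*d1,o2+a[1]*d2
    return (A+B)/2,np.linalg.norm(A-B)
def proj(s,P):
    K,R,t=cam(s); return cv2.projectPoints(np.array(P,float).reshape(-1,3),np.array(s["rvec"],float),t,K,None)[0].reshape(-1,2)
E
python3 - <<'E'
from h import *
S={c:viewer.snapshot(c) for c in("side","top")}
for c in S: cv2.imwrite(f"pics/{c}0.png",S[c]["img"]); print(c,S[c]["fovy"],ray(S[c],[280,210]))
for n in("saddle","spool","stand","mug","guard","key_a","key_b","toolbox","column"):
  for c in S:
    for r in pinpoint(c,n)[:3]: print(n,c,np.round(r["at"],1),round(r["p"],2),np.round(onz(S[c],r["at"],0.19 if n=="saddle" else 0),3))
E
```

```text
pics
side 50.412877960587075 (array([0.49804386, 0.76019931, 0.87930539]), array([ 0.08472517, -0.73744378, -0.67007337]))
top 42.5829499393231 (array([ 0.39444265, -0.03771894,  1.73277523]), array([ 1.28757919e-01,  9.37492566e-04, -9.91675612e-01]))
saddle side [292.1 252.2] 0.81 [0.547 0.13  0.19 ]
saddle top [220.8 231.3] 0.66 [0.53  0.132 0.19 ]
spool side [293.5 225.5] 0.59 [ 0.564 -0.146 -0.   ]
spool side [265.2 240.5] 0.58 [ 0.637 -0.08   0.   ]
spool top [297.5 206.4] 0.58 [ 0.632 -0.093  0.   ]
spool top [317.1 228.7] 0.44 [ 0.561 -0.157  0.   ]
stand side [293.1 306. ] 0.9 [0.543 0.128 0.   ]
stand top [226.6 232.2] 0.57 [0.544 0.135 0.   ]
mug side [218.5 244. ] 0.77 [ 0.762 -0.055  0.   ]
mug side [349.3 308.2] 0.73 [0.411 0.122 0.   ]
mug top [290.1 166.4] 0.73 [ 0.764 -0.066  0.   ]
mug top [315.5 233. ] 0.65 [ 0.547 -0.152  0.   ]
guard side [320.4 407.7] 0.85 [0.47  0.364 0.   ]
guard top [156.9 254.3] 0.95 [0.469 0.355 0.   ]
guard top [223.3 228. ] 0.71 [0.557 0.146 0.   ]
key_a side [343.2 247.1] 0.67 [ 0.425 -0.075  0.   ]
key_a side [347.8 307.4] 0.57 [0.414 0.12  0.   ]
key_a top [318.5 227.4] 0.68 [ 0.565 -0.162  0.   ]
key_a top [290.  269.5] 0.66 [ 0.428 -0.072  0.   ]
key_a top [231.8 275.7] 0.61 [0.405 0.114 0.   ]
key_b side [343.2 247.1] 0.67 [ 0.425 -0.075  0.   ]
key_b side [347.8 307.4] 0.57 [0.414 0.12  0.   ]
key_b top [318.5 227.4] 0.68 [ 0.565 -0.162  0.   ]
key_b top [290.  269.5] 0.66 [ 0.428 -0.072  0.   ]
key_b top [231.8 275.7] 0.61 [0.405 0.114 0.   ]
toolbox top [416.  211.7] 0.63 [ 0.622 -0.478  0.   ]
toolbox top [231.  232.9] 0.54 [0.542 0.12  0.   ]
column top [229.7 229.7] 0.72 [0.552 0.125 0.   ]
column top [226.1 232.5] 0.39 [0.543 0.136 0.   ]
```

Run:
```python
import cv2
a=cv2.imread("pics/side0.png");b=cv2.imread("pics/top0.png")
cv2.imwrite("pics/s1.png",cv2.resize(a[170:370,180:380],(600,600),interpolation=3))
cv2.imwrite("pics/t1.png",cv2.resize(b[140:290,190:340],(600,600),interpolation=3))
```

```text
(no output)
```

View pics/s1.png

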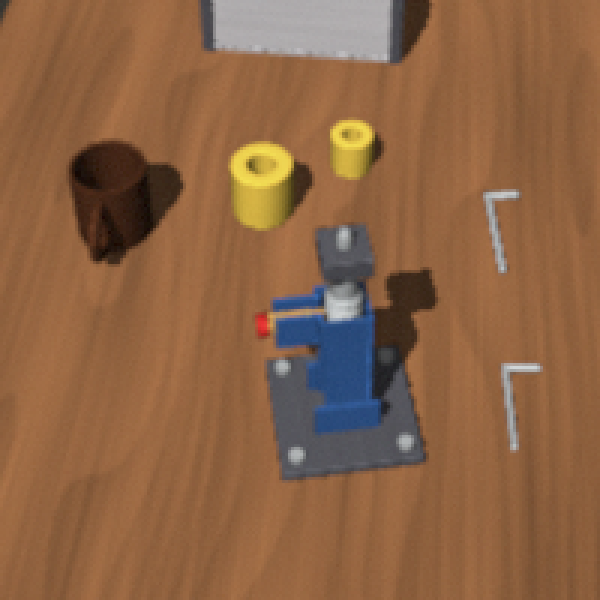

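View pics/t1.png

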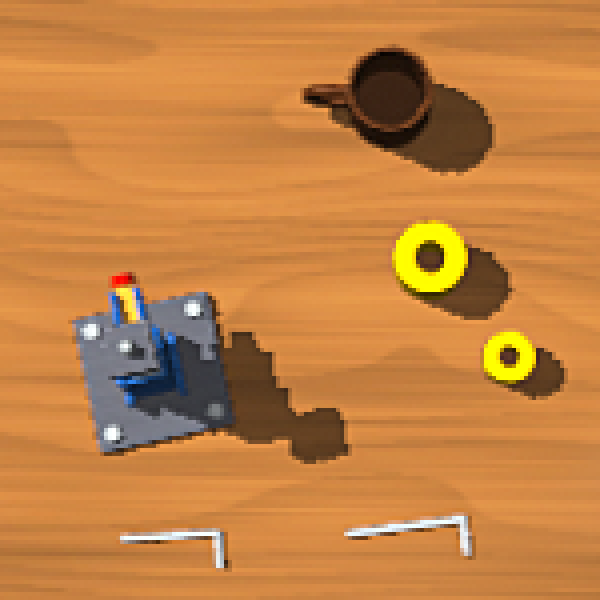

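View pics/side0.png

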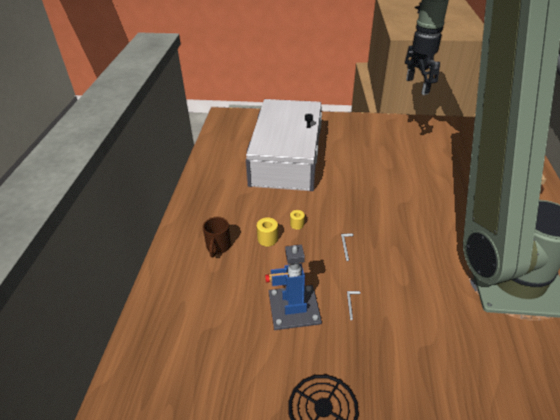

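The side crop shows the stand (head near full-frame px 294,246). The small spool is at side px (297,219), the big one at (267,232), and the hex keys are at the right. In the top view the small spool is at px (317,229) and the pawl points roughly +x.

```bash
cat >> h.py <<'E'
from scipy.spatial.transform import Rotation as Rn
def down(psi):
    y=np.array([-np.sin(psi),np.cos(psi),0]); z=np.array([0,0,-1.]); x=np.cross(y,z)
    q=Rn.from_matrix(np.c_[x,y,z]).as_quat(); return [q[3],q[0],q[1],q[2]]
E
python3 - <<'E'
from h import *
s=viewer.snapshot("side");t=viewer.snapshot("top")
ps=pinpoint("side","saddle")[0]["at"];pt=pinpoint("top","saddle")[0]["at"]
print("saddle",tri(s,ps,t,pt))
C=np.array([[75,320],[207,292],[232,422],[103,452]])/4+[190-.4,140-.4]
W=np.array([onz(t,c,.01) for c in C]);print(W.round(4),"base top",W.mean(0))
for a,b in((0,1),(1,2),(2,3),(3,0)): d=W[b]-W[a];print(np.degrees(np.arctan2(d[1],d[0])),np.linalg.norm(d))
C=np.array([[267,362],[408,348],[425,460],[283,479]])/3+[180-.3,170-.3]
W=np.array([onz(s,c,.01 if i<2 else .005) for i,c in enumerate(C)]);print(W.round(4),"base side",W.mean(0))
for a,b in((0,1),(1,2),(2,3),(3,0)): d=W[b]-W[a];print(np.degrees(np.arctan2(d[1],d[0])),np.linalg.norm(d))
# pin top by hand
print("pintop",tri(s,np.array([344,229])/3+[179.7,169.7],t,np.array([126,346])/4+[189.6,139.6]))
# spool top-face centre small
for c,S,bb in(("side",s,(285,205,310,235)),("top",t,(305,218,330,240))):
    for r in outline_of(c,"spool"):
        ys,xs=np.where(r["pixels"]); print("spool",c,r["p"],xs.min(),xs.max(),ys.min(),ys.max(),xs.mean(),ys.mean())
print(tri(s,np.array([352,133])/3+[179.7,169.7],t,np.array([509,356])/4+[189.6,139.6]))
E
```

```text
saddle (array([0.54113795, 0.13138657, 0.19687817]), np.float64(0.01831421603985775))
[[0.5827 0.1934 0.01  ]
 [0.6074 0.0881 0.01  ]
 [0.5031 0.0653 0.01  ]
 [0.4774 0.1674 0.01  ]] base top [0.54264659 0.12853369 0.01      ]
-76.82782683571116 0.10806412212690954
-167.64346902843644 0.1067007903327657
104.15636884292444 0.10524783775812231
13.865463355695331 0.10850572329252538
[[0.6054 0.0953 0.01  ]
 [0.4927 0.0705 0.01  ]
 [0.4751 0.1724 0.005 ]
 [0.5808 0.1992 0.005 ]] base side [0.5385011  0.13435353 0.0075    ]
-167.59174138048587 0.11545739828481047
99.77548688319544 0.1034885639988766
14.228523470987893 0.10899331671375737
-76.64104766910697 0.10685243229168243
pintop (array([0.54255265, 0.12991136, 0.209062  ]), np.float64(0.0010896716161382684))
spool side 0.78 289 304 209 228 296.34090909090907 218.3598484848485
spool top 0.47 288 305 196 214 296.5182186234818 204.8259109311741
(array([ 0.55645523, -0.15362406,  0.03774177]), np.float64(0.0019604071337752603))
```

Run:
```python
from h import *
psi=np.radians(13.2); yv=np.array([-np.sin(psi),np.cos(psi),0]); xv=np.array([np.cos(psi),np.sin(psi),0])
P=np.array([0.542,0.130,0.0])
best=None
for k in(0,np.pi):
    j=kin.solve_ik(list(P+[0,0,.30]),down(psi+k))
    if j is not None: print(k,np.round(j,2))
    if j is not None and (best is None or abs(j[5])<best[0]): best=(abs(j[5]),k)
q=down(psi+best[1]); print(best,readout.current_t())
ctrl.move_ptp(list(P+[0,0,.29]),q)
f0=np.array(readout.current_contact_force());print("free",f0,readout.current_t())
ctrl.servo_line(list(P+[0,0,.165]),None,0.12)
off=0
for w in(.046,.042,.040,.0385,.0375,.0365,.0355,.034):
    effector.move_gripper(w,20)
    for _ in range(3):
        f=np.array(readout.current_contact_force())-f0
        fy=f@yv
        if abs(fy)>2 and w<=.046:
            off+=np.sign(fy)*.0008; ctrl.servo_line(list(P+yv*off+[0,0,.165]),None,.02)
        else: break
    print(w,round(readout.current_gripper_width(),4),f.round(2),"fx,fy",round(f@xv,2),round(fy,2),"grip",readout.current_gripper_force(),"off",off,readout.current_t())
s=viewer.snapshot("side");t=viewer.snapshot("top")
cv2.imwrite("pics/g.png",np.hstack([cv2.resize(s["img"][180:320,230:363],(380,400)),cv2.resize(t["img"][180:280,175:270],(380,400))]))
```

```text
0 [ 0.21  0.26  1.48 -0.    1.4  -1.59]
3.141592653589793 [ 0.21  0.26  1.48 -0.    1.4   1.56]
(np.float64(1.5551842899659203), 3.141592653589793) 1.3
free [-0.77756424  0.58705739  0.25213807] 3.9
0.046 0.0462 [ 1.27  0.26 -0.39] fx,fy 1.3 -0.04 grip 0.0 off 0 5.5667
0.042 0.042 [ 0.51 -0.21  0.08] fx,fy 0.44 -0.32 grip 0.0 off 0 5.7833
0.04 0.0401 [ 0.49 -0.44 -0.06] fx,fy 0.38 -0.54 grip 0.044401721097528934 off 0 6.0
0.0385 0.0382 [ 0.13  1.9  -0.36] fx,fy 0.56 1.82 grip 0.7356077246367931 off 0.0008 6.4667
0.0375 0.0376 [ 1.01 -0.5   0.71] fx,fy 0.87 -0.72 grip 0.382681405171752 off 0.0016 6.9333
0.0365 0.0365 [ 1.25 -0.19 -0.53] fx,fy 1.18 -0.47 grip 0.0 off 0.0024000000000000002 7.4
0.0355 0.0357 [0.1  1.34 0.01] fx,fy 0.41 1.28 grip 15.531088560819626 off 0.0016000000000000003 7.8667
0.034 0.0361 [-0.27  1.19 -0.67] fx,fy 0.01 1.22 grip 21.351981461048126 off 0.0016000000000000003 8.0833
```

View pics/g.png

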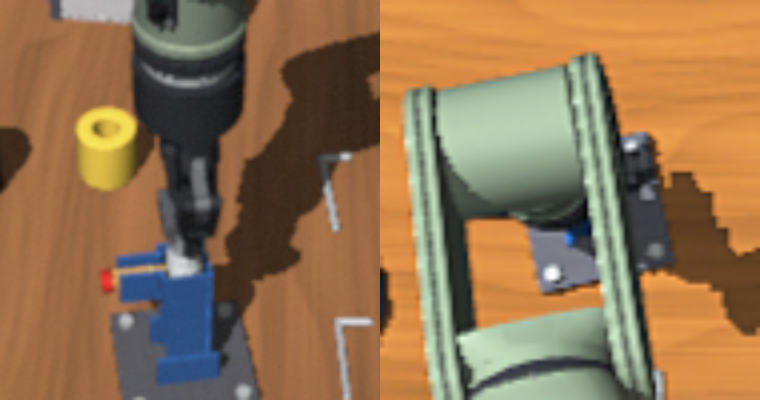

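Head gripped cleanly at 36 mm, with the pawl clear. I'll lift in small steps and watch the force, pausing after two clicks to check the pattern.

```bash
cat > lift.py <<'E'
import sys,json
from h import *
n=int(sys.argv[1]); st=json.load(open("st.json")) if len(sys.argv)>2 else None
if st is None:
    effector.move_gripper(.034,60)
    p=np.array(readout.current_position()); ctrl.sleep(.1)
    st=dict(p=[.542-.0016*np.sin(np.radians(13.2)),.130+.0016*np.cos(np.radians(13.2)),.165],dz=0,log=[],clicks=[])
    st["f0"]=float(np.mean([readout.current_contact_force()[2] for _ in range(10)]))
P=np.array(st["p"]);mx=-9;k=0
while k<n and st["dz"]<.066:
    st["dz"]+=.0005
    ctrl.servo_line(list(P+[0,0,st["dz"]]),None,.01)
    f=-(np.mean([readout.current_contact_force()[2] for _ in range(4)])-st["f0"])
    st["log"].append((round(st["dz"]*1000,2),round(f,1),round(readout.current_position()[2]*1000,1)))
    mx=max(mx,f)
    r=[a[1] for a in st["log"]]
    base=np.median(r[-40:]) if len(r)>4 else 0
    if mx-f>5 and mx>7: k+=1;st["clicks"].append(st["dz"]);mx=f;print("click",st["dz"])
json.dump(st,open("st.json","w"))
print(st["f0"],st["log"][-70:],readout.current_gripper_width(),readout.current_t())
E
python3 lift.py 1
```

```text
click 0.011000000000000006
0.5261030380249384 [(0.5, np.float64(3.3), np.float64(165.1)), (1.0, np.float64(3.2), np.float64(165.7)), (1.5, np.float64(3.7), np.float64(166.2)), (2.0, np.float64(3.7), np.float64(166.8)), (2.5, np.float64(4.6), np.float64(167.2)), (3.0, np.float64(4.1), np.float64(167.7)), (3.5, np.float64(3.4), np.float64(168.2)), (4.0, np.float64(3.1), np.float64(168.7)), (4.5, np.float64(4.2), np.float64(169.0)), (5.0, np.float64(6.5), np.float64(169.2)), (5.5, np.float64(8.3), np.float64(169.4)), (6.0, np.float64(9.9), np.float64(169.5)), (6.5, np.float64(12.4), np.float64(169.6)), (7.0, np.float64(13.3), np.float64(169.9)), (7.5, np.float64(13.3), np.float64(170.3)), (8.0, np.float64(13.7), np.float64(170.7)), (8.5, np.float64(14.0), np.float64(171.2)), (9.0, np.float64(13.2), np.float64(171.6)), (9.5, np.float64(13.4), np.float64(172.1)), (10.0, np.float64(14.8), np.float64(172.6)), (10.5, np.float64(13.6), np.float64(173.1)), (11.0, np.float64(3.9), np.float64(175.2))] 0.0352095317125409 14.0
```

```bash
python3 -c "
from h import *
effector.move_gripper(.033,90);print(readout.current_gripper_width())"; python3 lift.py 2 c | sed 's/np.float64//g'
```

```text
0.03492820128637346
click 0.021500000000000016
click 0.03800000000000003
0.5261030380249384 [[3.5, 3.4, 168.2], [4.0, 3.1, 168.7], [4.5, 4.2, 169.0], [5.0, 6.5, 169.2], [5.5, 8.3, 169.4], [6.0, 9.9, 169.5], [6.5, 12.4, 169.6], [7.0, 13.3, 169.9], [7.5, 13.3, 170.3], [8.0, 13.7, 170.7], [8.5, 14.0, 171.2], [9.0, 13.2, 171.6], [9.5, 13.4, 172.1], [10.0, 14.8, 172.6], [10.5, 13.6, 173.1], [11.0, 3.9, 175.2], (11.5, (4.2), (176.2)), (12.0, (4.1), (176.7)), (12.5, (3.2), (177.2)), (13.0, (4.1), (177.7)), (13.5, (3.7), (178.2)), (14.0, (3.3), (178.7)), (14.5, (4.1), (179.1)), (15.0, (5.8), (179.3)), (15.5, (8.6), (179.4)), (16.0, (9.5), (179.5)), (16.5, (11.2), (179.7)), (17.0, (12.8), (179.9)), (17.5, (13.4), (180.3)), (18.0, (13.7), (180.7)), (18.5, (13.4), (181.2)), (19.0, (14.2), (181.6)), (19.5, (13.6), (182.1)), (20.0, (13.8), (182.6)), (20.5, (14.6), (183.1)), (21.0, (14.6), (183.4)), (21.5, (3.6), (185.9)), (22.0, (3.4), (186.6)), (22.5, (3.7), (187.2)), (23.0, (3.8), (187.7)), (23.5, (4.9), (188.2)), (24.0, (4.8), (188.7)), (24.5, (3.6), (189.2)), (25.0, (3.5), (189.8)), (25.5, (3.7), (190.2)), (26.0, (4.0), (190.7)), (26.5, (4.0), (191.2)), (27.0, (3.7), (191.7)), (27.5, (3.9), (192.2)), (28.0, (3.2), (192.7)), (28.5, (3.4), (193.2)), (29.0, (4.1), (193.7)), (29.5, (3.2), (194.2)), (30.0, (3.1), (194.7)), (30.5, (4.3), (195.2)), (31.0, (3.4), (195.7)), (31.5, (3.7), (196.1)), (32.0, (5.7), (196.2)), (32.5, (7.0), (196.4)), (33.0, (9.5), (196.5)), (33.5, (11.6), (196.7)), (34.0, (12.2), (196.9)), (34.5, (14.2), (197.2)), (35.0, (13.6), (197.6)), (35.5, (14.2), (198.0)), (36.0, (13.7), (198.4)), (36.5, (13.7), (199.0)), (37.0, (14.5), (199.4)), (37.5, (13.9), (200.0)), (38.0, (3.3), (201.9))] 0.03480091249773496 27.7167
```

```bash
python3 lift.py 1 c | tail -c 1000| sed 's/np.float64//g'
python3 - <<'E'
import json
from h import *
st=json.load(open("st.json"));P=np.array(st["p"]);dz=st["dz"]
if len(st["clicks"])==4:
    for i in range(10):
        dz-=.0004; ctrl.servo_line(list(P+[0,0,dz]),None,.01)
        f=-(np.mean([readout.current_contact_force()[2] for _ in range(6)])-st["f0"]); print(round(dz,4),round(f,2),round(readout.current_position()[2],4))
        if f<0.6: break
    print(readout.current_t())
E
```

```text
, (4.8), (210.3)), (46.0, (4.0), (210.7)), (46.5, (4.1), (211.2)), (47.0, (2.5), (211.8)), (47.5, (3.0), (212.3)), (48.0, (3.2), (212.7)), (48.5, (3.1), (213.3)), (49.0, (4.6), (213.8)), (49.5, (4.0), (214.1)), (50.0, (7.1), (214.3)), (50.5, (6.8), (214.4)), (51.0, (8.9), (214.5)), (51.5, (10.5), (214.6)), (52.0, (12.8), (214.9)), (52.5, (13.3), (215.2)), (53.0, (13.4), (215.6)), (53.5, (14.8), (216.0)), (54.0, (13.9), (216.4)), (54.5, (14.2), (216.9)), (55.0, (14.9), (217.4)), (55.5, (14.2), (217.9)), (56.0, (4.7), (219.6))] 0.03472834083679311 36.7167
0.0556 4.05 0.2203
0.0552 4.85 0.2199
0.0548 3.96 0.2196
0.0544 3.05 0.2193
0.054 1.72 0.2192
0.0536 0.78 0.2192
0.0532 -0.87 0.2191
38.4667
```

Four clicks, about 54 mm of rise, matching a start height of 197 mm. I'll release, then fit the small spool and pin in the pictures.

```bash
cat >> h.py <<'E'
from scipy.optimize import least_squares
def cylsil(S,c,r,h):
    a=np.linspace(0,2*np.pi,40); ring=np.c_[r*np.cos(a),r*np.sin(a),0*a]
    p=proj(S,np.r_[ring+c,ring+c+[0,0,h]]).astype(np.float32)
    m=cv2.moments(cv2.convexHull(p)); return np.array([m["m10"]/m["m00"],m["m01"]/m["m00"]]),p
def yellow(img,near,rad=18):
    hsv=cv2.cvtColor(img,cv2.COLOR_BGR2HSV); m=cv2.inRange(hsv,(22,120,70),(35,255,255))
    n,l,st,ce=cv2.connectedComponentsWithStats(m)
    i=1+np.argmin(np.linalg.norm(ce[1:]-near,axis=1))
    pts=cv2.findNonZero((l==i).astype(np.uint8)); h=np.zeros_like(m); cv2.fillConvexPoly(h,cv2.convexHull(pts),1)
    ys,xs=np.nonzero(h); return np.array([xs.mean(),ys.mean()]),st[i]
E
python3 - <<'E'
import json
from h import *
effector.move_gripper(.040,20);print(readout.current_contact_force())
effector.move_gripper(.085)
p=np.array(readout.current_position());print(p)
ctrl.servo_line([p[0],p[1],.32],None,.2)
s=viewer.snapshot("side");t=viewer.snapshot("top")
a,b=cv2.imread("pics/side0.png"),cv2.imread("pics/top0.png")
ms,x1=yellow(a,[297,219]);mt,x2=yellow(b,[317,229]);print(ms,x1,mt,x2)
def res(v,z=0):return np.r_[cylsil(s,[v[0],v[1],z],.02,.04)[0]-ms,cylsil(t,[v[0],v[1],z],.02,.04)[0]-mt]
r=least_squares(res,[.556,-.154]);print(r.x,res(r.x))
json.dump(list(r.x),open("sp.json","w"))
psi=np.radians(13.2)+np.pi
ctrl.move_ptp([r.x[0],r.x[1],.13],down(psi));print(readout.current_t())
s=viewer.snapshot("side");cv2.imwrite("pics/h.png",cv2.resize(s["img"][190:320,230:360],(600,600),interpolation=cv2.INTER_CUBIC))
print(look_for("side","saddle")[:1],pinpoint("side","saddle")[:1])
t=viewer.snapshot("top");cv2.imwrite("pics/ht.png",cv2.resize(t["img"][180:280,175:275],(600,600),interpolation=cv2.INTER_CUBIC))
E
```

```text
[0.58230035 0.82381946 0.90181785]
[0.54165307 0.13151835 0.21818266]
[296.9535865  219.02109705] [290 210  15  19 222] [316.89285714 228.82857143] [311 223  13  13 123]
[ 0.55681734 -0.1539297 ] [-0.45563192 -0.51209419 -0.28412035  0.42021907]
41.2583
[{'at': [294.4, 246.1], 'p': 0.69}] [{'at': [291.7, 233.4], 'p': 0.78}]
```

View pics/h.png

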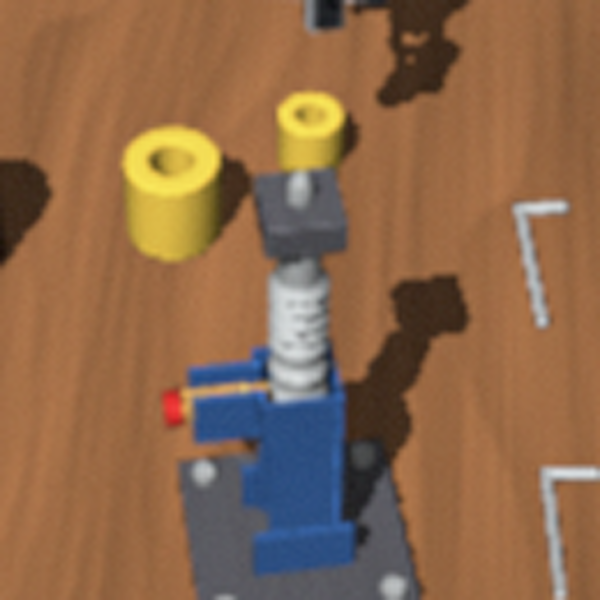

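View pics/ht.png

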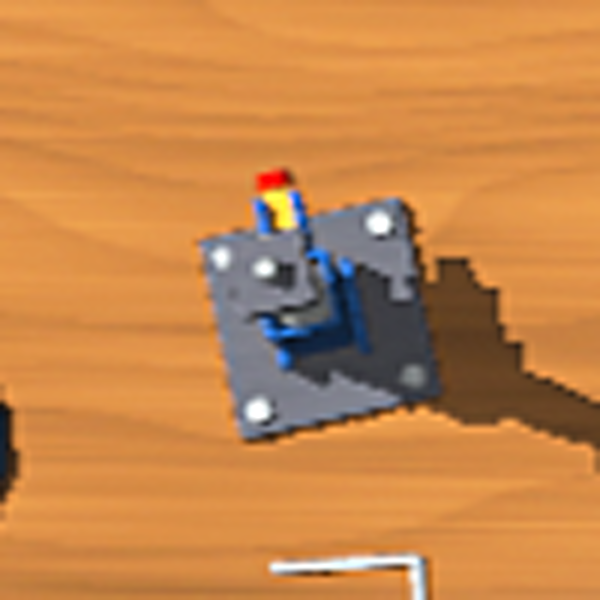

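The side view shows the raised head, with its pin at px (294,231). In the top view the pin is at about (218.8,224.3), and the pawl is engaged. Next I'll locate the pin and pick the spool.

Run:
```python
import json
from h import *
s=viewer.snapshot("side");t=viewer.snapshot("top")
print("pin",tri(s,[294.4,229.5],t,[218.8,224.3]), onz(s,[294.4,230.8],.258))
x,y=json.load(open("sp.json"))
ctrl.servo_line([x,y,.009],None,.12)
effector.move_gripper(.045,25);f=readout.current_contact_force();effector.move_gripper(.036,25)
print(readout.current_gripper_width(),readout.current_gripper_force(),f,readout.current_contact_force())
ctrl.servo_line([x,y,.14],None,.2)
q=down(np.radians(13.2)+np.pi)
ctrl.move_ptp([x,y+.03,.31],q)
ctrl.move_ptp([.5417,.1315,.300],q)   # spool bottom at .291
ctrl.sleep(.2)
print(readout.current_position(),readout.current_gripper_width(),readout.current_t())
s=viewer.snapshot("side");cv2.imwrite("pics/p.png",cv2.resize(s["img"][190:290,240:340],(600,600),interpolation=cv2.INTER_CUBIC))
for c,w in(([.5417,.1315,.291],.02),):
    print("exp spool sil",cylsil(s,c,.02,.04)[0],"exp bottom rim",proj(s,[c]), "pin top exp",proj(s,[[.5417,.1315,.265]]))
```

```text
pin (array([0.54273553, 0.13101202, 0.25781818]), np.float64(0.0009080514670611257)) [0.54197989 0.13489622 0.258     ]
0.04021786442246885 25.17646461725235 [-0.38498886 -0.11586117 -0.98143106] [-1.24299622  0.75363689  4.09532577]
[0.54205247 0.13015049 0.2999091 ] 0.03955929082450648 46.1417
exp spool sil [294.9464547  209.65880035] exp bottom rim [[294.83302285 217.42606928]] pin top exp [[294.70869884 227.07324699]]
```

View pics/p.png

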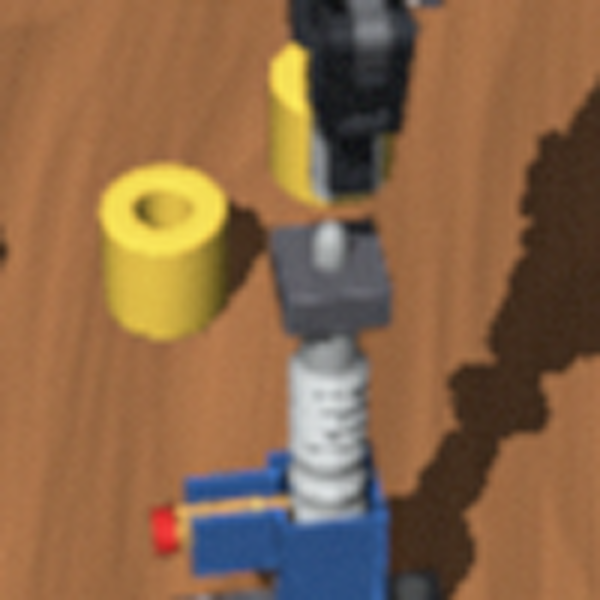

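The side view shows the spool held over the pin: its axis is at about px 294.8, the pin's at about 294.4. That puts them within 1 mm laterally. I'll lower it with the force guarded.

Run:
```python
from h import *
rp=lambda:np.mean([readout.current_position() for _ in range(8)],0)
print(rp())
T=np.array([.5420,.1315]);
ctrl.servo_line([T[0],T[1],.278],None,.06); ctrl.sleep(.1)
p=rp();print(p)
c=T+np.clip(T-p[:2],-.0015,.0015)
f0=np.mean([readout.current_contact_force() for _ in range(10)],0)
z=.278
while z>.2565:
    z-=.001; ctrl.servo_line([c[0],c[1],z],None,.02)
    f=np.mean([readout.current_contact_force() for _ in range(5)],0)-f0
    print(round(z,4),f.round(1),readout.current_position()[2].round(4) if hasattr(readout.current_position(),'round') else readout.current_position()[2])
    if f[2]>2.5 or np.hypot(f[0],f[1])>4: break
print(rp(),readout.current_t())
s=viewer.snapshot("side");cv2.imwrite("pics/q.png",cv2.resize(s["img"][190:290,240:340],(600,600),interpolation=cv2.INTER_CUBIC))
```

```text
[0.54202281 0.13032559 0.30001115]
[0.54219449 0.13162449 0.27824759]
0.277 [ 0.2  0.4 -0. ] 0.2772
0.276 [ 0.4 -0.9  0.3] 0.2759
0.275 [-0.7  0.1  0.6] 0.2749
0.274 [-0.1  0.3 -0.4] 0.2739
0.273 [-0.4 -0.6  0.8] 0.2729
0.272 [0.  0.1 0.5] 0.2719
0.271 [-0.   0.1 -0.4] 0.2709
0.27 [-0.6 -0.5 -0.1] 0.2699
0.269 [-1.  -1.2  0.1] 0.2689
0.268 [-0.1 -0.8  0.5] 0.2679
0.267 [ 0.3 -1.1  0.5] 0.2669
0.266 [-0.6  0.3  0.1] 0.2659
0.265 [-0.5 -0.7 -0.9] 0.2649
0.264 [-0.9 -0.2  0.2] 0.2639
0.263 [-0.1 -1.5  0. ] 0.2629
0.262 [-0.1 -0.6 -0.5] 0.2619
0.261 [-1.  -0.4 -0.2] 0.2609
0.26 [ 0.4 -1.   1. ] 0.2602
0.259 [-1.8  0.1  5.7] 0.2601
[0.54199606 0.13142882 0.26005635] 51.5583
```

View pics/q.png

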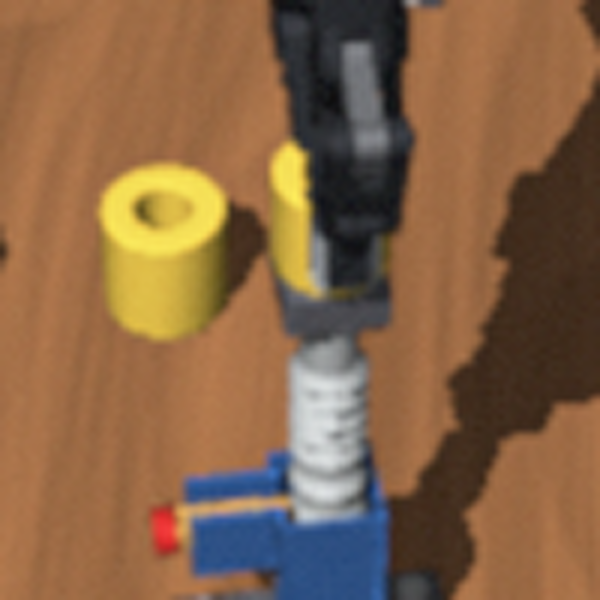

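The spool touched down at TCP 0.260, exactly the seated height. In the picture it covers the pin and sits on the head at about px (295,238). I'll ease off, release, withdraw and check.

Run:
```python
from h import *
p=readout.current_position()
ctrl.servo_line([p[0],p[1],.2597],None,.02)
effector.move_gripper(.044,20); effector.move_gripper(.075)
ctrl.servo_line([p[0],p[1],.36],None,.15)
ctrl.move_ptp([.50,-.10,.36],down(np.radians(13.2)+np.pi))
print(readout.current_t())
s=viewer.snapshot("side");t=viewer.snapshot("top")
ms,_=yellow(s["img"],[295,228]);mt,_=yellow(t["img"],[219,224])
for z in(.251,.258,.265):
    c=[.542,.1315,z];print(z,cylsil(s,c,.02,.04)[0]-ms,cylsil(t,c,.02,.04)[0]-mt)
cv2.imwrite("pics/z.png",np.hstack([cv2.resize(s["img"][190:290,240:340],(400,400),interpolation=2),cv2.resize(t["img"][180:280,175:275],(400,400),interpolation=2)]))
```

```text
54.2417
0.251 [ 0.01951935 -0.42389903] [-0.90586321  1.79618532]
0.258 [ 0.05213262 -3.00791441] [-1.19772921  1.53036803]
0.265 [ 0.08510977 -5.62000658] [-1.49239241  1.26200707]
```

View pics/z.png

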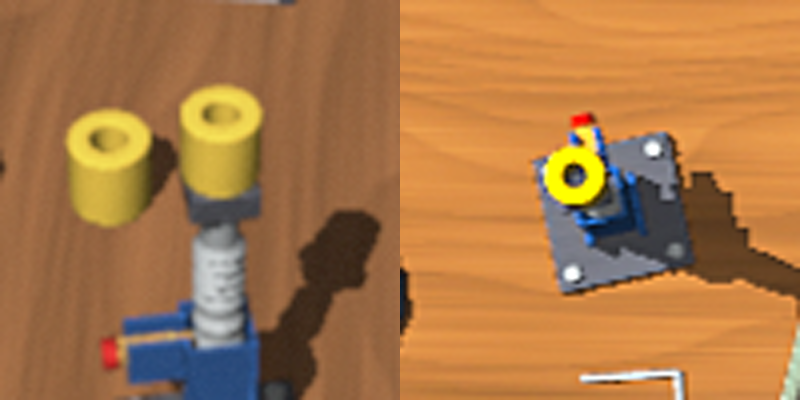

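The spool stands flat and upright on the head over the pin, and the gripper is clear of everything.

```bash
python3 -c "
from h import *
print(ticket.job_done())"
```

```text
the job is handed in; nothing more can be done
None
```

I raised the column four clicks (about 54 mm) and left it resting on the pawl; the small yellow spool sits flat over the pin and the job is handed in, though the hand-in returned no verdict.

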